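# Load the jar lane of a solvent dispenser and prime it

## Robot

A 6-joint arm with a two-finger parallel gripper is mounted at the origin on the work surface. World frame = base frame: x ahead of the robot, y to its left, z up, the work surface at z = 0. Lengths are in mm, angles in rad, forces in N, time in s.
With the tool pointing down it reaches from about 275 to 750 mm from the base axis. Payload 10.2 kg.
Tool frame: the origin (TCP) lies on the centre line of the jaws, within the pads' length; the fingertips stand tips_ahead ahead of it and the grasp point (between the pads) lies 2 mm behind it (tips_ahead is the distance from the TCP to the fingertips, in mm); z points along the fingers, y is the line along which they close (so a half turn about z gives the same grasp; the last joint's range is limited). The gripper opens to 85 mm and grips with 20 to 120 N. Pads are 22 mm wide; open, the fingers measure 114 mm over their backs; the gripper's body (76 mm by 85 mm) begins 54 mm behind the grasp point. The pads swing forward as they close: fully open they stand 13 mm farther back than shut.
Start: joints at [-1.485, 0.313, 1.498, -0, 1.331, -0.223], TCP at [159.543, -500.177, 248.294] pointing down, gripper open.
Joint ranges: [-2.94, 2.94], [-0.97, 2.17], [0.19, 2.56], [-1.23, 4.37], [0.02, 3.11], [-2.88, 2.88]. Speed limits (rad/s): [2.39, 2.39, 3.01, 3.14, 3.14, 3.14].

## Interface

Orientations are given as [roll, pitch, yaw] about the fixed x, y, z axes, in that order (R = Rz(yaw) Ry(pitch) Rx(roll)).
In Python, from station import * gives the robot as it stands.
- The arm moves only by the tool arm_command, never from a script. Its arguments are lists of equal length, an entry for each row: "dp": the shift along the tool's x, y, z in cm, a list of three; "yaw": the turn about the tool's z in rad; "claw": the opening, from 0 (shut) to 1 (fully open). In form: {"dp": [[x, y, z], ...], "yaw": [yaw, ...], "claw": [claw, ...]}. A call has 1 to 10 rows; each row is the pose to reach, as a shift and turn from the pose commanded when the call began, along the tool's axes at that moment; what a row does not reach only later rows make up. A row lasts 1/10 s, in which the tool goes at most 50 mm and 8.59 degrees, less where a joint would pass 70% of its speed; a pose out of reach is approached as far as the arm can. A call with a gripper value outside its range is refused whole. The fingers move at their own pace and stop on an object; the grip force is fixed at half the most. Time passes only in rows, so rows that repeat a pose let the fingers close. It gives the time, the measured TCP pose, the force, the opening and the grip force at its end, in the units of the state.
- get_state(): the state, without advancing time (a new reading comes with each control period).
- capture(name): name is "side" or "top"; returns the picture (384x512x3 uint8, red, green, blue); there is no depth.
- calibration(name): a dict with "camera_matrix" (3x3 intrinsics, pixels), "rvec" (rotation vector, rad) and "tvec" (3), from world to camera coordinates, as OpenCV has them. Camera axes: x right, y down, z forward; pixel columns grow to the right and rows downward; lengths in mm; the calibration is good to about 2 mm. A picture is of the moment at which its call begins. calibration takes no time and is no camera call.
- close_job(): hands the job in; it is judged then, once.
The state is a dict: "time_s": time; "joints": joint angles; "dq": joint speeds; "effort": joint torques, N m; "eef_pos": TCP position; "orientation": TCP orientation; "force": force on the tool from outside, world axes, zero at the start; "moment": the same for the moment, N m; "gripper_width": opening from 0.0 (shut) to 1.0 (fully open); "finger_force": force on a finger pad.
Only numpy, scipy, OpenCV 4.12 (cv2) and the standard library are available. Lean on these libraries where they do the work, as an engineer would, in place of code of your own. Each camera call takes 0.05 s, during which the arm holds its last target. There are 200 camera calls.

## Task

Load the filling station: slide its gate fully open, lift the flask that was left in the lane out and stand it upright on the grey tray, then slide the open jars upright along the bench, never lifting them, one after another into the lane between the rails until all stand in single file with the first against the end stop under the spout. Slide the gate fully shut behind them, then press the dispenser's pump cap right down and let it spring back up; leave the other things on the bench alone.

Things in the scene. Friction and masses are not known exactly. Their poses are not given: they have to be found in the camera images.
- station: Filling station, fixed. Origin: on the bench, mid-width of the lane, at the end stop's inner face; y runs along the lane from stop to mouth, x across it, z up. Two rails 25 mm tall, 8 mm thick, 68 mm apart inside, from y = 0 to 256 mm, flared over the last 25 mm; jars stand on the bench between them. Stop 45 mm tall. Behind it (y = -58 mm) the amber dispenser bottle, 86 mm across, pump on top; its spout crosses to y = 30 mm, 170 mm up.
- spout (a point): Lower tip of the dispenser's spout, 105 mm above the bench, over the place of the first jar.
- gate (a joint): The sliding gate across the lane mouth: 0 = shut (its aluminium plate, 42 mm tall, blocks the lane from the +x rail to past the middle), 0.054 m = fully open (plate clear of the lane). Slides along the station's +x as it opens, with about 1 N of friction, and stays where it is left.
- gate_handle (a point): Point on the gate's upright black handle, 15 mm below its top. The handle is 16 mm wide (station x) by 20 mm (station y) and runs from 36 to 92 mm above the bench; it stands just outside the mouth, 276 mm from the stop, and at joint 0 is 30 mm to the +x side of the lane's middle. It moves with the gate.
- pump (a joint): The dispenser's sprung pump cap: 0 = up, 0.018 m = fully down. Pressing it starts at about 2 N and takes about 9 N at the bottom; it springs back when let go.
- pump_top (a point): Centre of the top of the round black pump cap, 40 mm across, 220 mm above the bench when up.
- flask_center (a point): Conical glass flask with a white lip, standing in the lane at the start: 110 mm tall, base 54 mm across, neck 26 mm across from 65 mm up to the lip (31 mm across) at the top. Point on its axis half-way up (55 mm above its base), z along its axis.
- tray: Shallow grey plastic tray, fixed, 150 mm (its x) by 130 mm (its y), rim 22 mm high, walls 5 mm, floor 5 mm thick. Origin: centre of its underside, on the bench.
- jar1_center (a point): Open amber glass jar with a paper band, standing upright on the bench: 60 mm across, 70 mm tall, about 0.2 kg. Point on its axis half-way up (35 mm above its base), z up. May be absent.
- jar2_center (a point): Open amber glass jar with a paper band, standing upright on the bench: 60 mm across, 70 mm tall, about 0.2 kg. Point on its axis half-way up (35 mm above its base), z up. May be absent.
- jar3_center (a point): Open amber glass jar with a paper band, standing upright on the bench: 60 mm across, 70 mm tall, about 0.2 kg. Point on its axis half-way up (35 mm above its base), z up. May be absent.
- jar4_center (a point): Open amber glass jar with a paper band, standing upright on the bench: 60 mm across, 70 mm tall, about 0.2 kg. Point on its axis half-way up (35 mm above its base), z up. May be absent.
- washbottle_c (a point): Not part of the job: white plastic wash bottle with a blue cap, 60 mm across, 160 mm tall; point on its axis 80 mm up.
- bung_c (a point): Not part of the job: black rubber bung, 34 mm across, 30 mm tall; its centre.
- cupw_c (a point): Not part of the job: white plastic beaker, 64 mm across, 85 mm tall; its centre.
- spatula: Not part of the job: steel lab spatula lying flat, 190 mm long, 14 mm wide.
- keyfob: Not part of the job: black key fob, 70 by 35 by 14 mm, lying flat.
- reagent_c (a point): Not part of the job: amber screw-cap reagent bottle with a black cap, 70 mm across, 140 mm tall; point on its axis 70 mm up.

How it is judged (in metres and radians):
On the way, in this order (a step that is already met when the one before it is completed fails the run):
1. the gate is slid fully open (value of joint gate above 0.046 m), for 0.2 s.
2. the flask stands in the tray and all the jars stand in the lane, one of them under the spout (x of jar1_center in the frame of station between -0.012 and 0.012 m and y of jar1_center in the frame of station between 0.02 and 0.232 m and angle between each of jar1_center, jar2_center, jar3_center, jar4_center's own z axis and vertical below 0.12 rad and x of jar2_center in the frame of station between -0.012 and 0.012 m and y of jar2_center in the frame of station between 0.02 and 0.232 m and x of jar3_center in the frame of station between -0.012 and 0.012 m and y of jar3_center in the frame of station between 0.02 and 0.232 m and x of jar4_center in the frame of station between -0.012 and 0.012 m and y of jar4_center in the frame of station between 0.02 and 0.232 m and horizontal distance between any of jar1_center, jar2_center, jar3_center, jar4_center and spout below 0.02 m and x of flask_center in the frame of tray between -0.05 and 0.05 m and y of flask_center in the frame of tray between -0.04 and 0.04 m and z of flask_center in the frame of tray below 0.07 m and angle between flask_center's own z axis and vertical below 0.1 rad), for 0.2 s.
3. the gate is slid shut behind the jars (x of jar1_center in the frame of station between -0.012 and 0.012 m and y of jar1_center in the frame of station between 0.02 and 0.232 m and angle between each of jar1_center, jar2_center, jar3_center, jar4_center's own z axis and vertical below 0.12 rad and x of jar2_center in the frame of station between -0.012 and 0.012 m and y of jar2_center in the frame of station between 0.02 and 0.232 m and x of jar3_center in the frame of station between -0.012 and 0.012 m and y of jar3_center in the frame of station between 0.02 and 0.232 m and x of jar4_center in the frame of station between -0.012 and 0.012 m and y of jar4_center in the frame of station between 0.02 and 0.232 m and horizontal distance between any of jar1_center, jar2_center, jar3_center, jar4_center and spout below 0.02 m and value of joint gate below 0.008 m), for 0.2 s.
4. the pump cap is pressed right down with the jars in place and the gate shut (all of step 3 and value of joint pump above 0.0145 m), for 0.05 s.
5. the pump cap has sprung back up (value of joint pump below 0.003 m), for 0.2 s.
At the end, for the whole second after the job is handed in: Every jar stands upright in the lane between stop and gate (within 12 mm of its middle line), one of them within 20 mm of under the spout; the gate is shut to within 8 mm; the pump cap is up; the flask stands upright inside the tray (all of step 3 and value of joint pump below 0.003 m and x of flask_center in the frame of tray between -0.05 and 0.05 m and y of flask_center in the frame of tray between -0.04 and 0.04 m and z of flask_center in the frame of tray below 0.07 m and angle between flask_center's own z axis and vertical below 0.1 rad); the robot touches nothing.
It fails at once if a jar is lifted more than 25 mm off the bench (height (world z) of any of jar1_center, jar2_center, jar3_center, jar4_center above 0.06 m).
It fails at once if one of the other things on the bench is moved more than 40 mm (distance of any of washbottle_c, bung_c, cupw_c, spatula, keyfob, reagent_c from where it was at the start of the episode above 0.04 m).
Of jar1, jar2, jar3, jar4 only 2 to 4 are there at a start; the rules pass over those that are not, and their reading is None.
At some moment in a run one of jar1, jar2, jar3, jar4 may be knocked a few centimetres aside while the robot is not near it.
It also fails if it takes over 210 s, if anything falls off the work surface, if the arm or the gripper's body presses on something with over 40 N, if the wrist force passes 120 N, or if a joint passes its speed limit or range.

## Working session

There is one attempt and no reset: what is moved stays moved. The work goes in short steps, Python scripts to look and compute and a tool call to move; the robot and the scene stay as the last step left them, time stands still between calls to the robot, and variables do not carry over. Pictures are saved under pics/ and viewed, at most 15 in all, crops included, and the job is handed in when it is done.

Besides the shell and the picture viewer there is one more tool, called after "Emit:" in YAML: its name, and indented under it one key for each argument. arm_command: Moves the arm, as the interface text tells. Its arguments: {"type":"object","properties":{"dp":{"type":"array","items":{"type":"array","items":{"type":"number"}}},"yaw":{"type":"array","items":{"type":"number"}},"claw":{"type":"array","items":{"type":"number"}}},"required":["dp","yaw","claw"]}

```bash
mkdir -p pics; ls; cat > h.py <<'E'
from station import *
import numpy as np, cv2
def snap(n,f):
    im=capture(n); cv2.imwrite('pics/'+f+'.png',cv2.cvtColor(im,cv2.COLOR_RGB2BGR)); return im
def cam(n):
    c=calibration(n); return np.array(c["camera_matrix"],float),cv2.Rodrigues(np.array(c["rvec"],float))[0],np.array(c["tvec"],float).reshape(3)
def ray(n,uv,z):
    K,R,t=cam(n); o=-R.T@t; d=R.T@np.linalg.inv(K)@np.array([uv[0],uv[1],1.]); return (o+d*(z-o[2])/d[2])[:2]
def proj(n,p):
    K,R,t=cam(n); q=K@(R@np.array(p,float)+t); return q[:2]/q[2]
E
python3 - <<'E'
from h import *
print(get_state())
for n in('top','side'):
    snap(n,n+'0'); K,R,t=cam(n); print(n,K[0,0],-R.T@t,R[2])
E
```

```text
pics
{'time_s': 0.0, 'joints': array([-1.48540465e+00,  3.13450838e-01,  1.49844103e+00,  1.78526809e-05,
        1.33099980e+00, -2.23363773e-01]), 'dq': array([-0.00122601, -0.00105999,  0.00047586,  0.00042754, -0.00055359,
       -0.00017838]), 'effort': array([-3.84661776e-03, -4.12272334e+01, -2.59753329e+01, -4.14301130e-04,
        4.04325940e-03, -4.59632204e-06]), 'eef_pos': array([ 159.52334452, -499.92961435,  247.73314962]), 'orientation': array([-3.14032975e+00, -3.04651746e-04,  3.08751001e-01]), 'force': array([-0.11841622, -0.33934376,  0.44797507]), 'moment': array([-0.063376  , -0.01874758,  0.01811826]), 'finger_force': 0.0, 'gripper_width': 1.0007072469930407}
top 414.8202523978992 [ 350.5717854    43.26909355 1357.94502966] [ 0.1325485   0.00497475 -0.99116404]
side 453.3716523072525 [ 246.77018143  987.14433865 1139.65570995] [ 0.21193385 -0.6741652  -0.70752055]
```

View pics/top0.png

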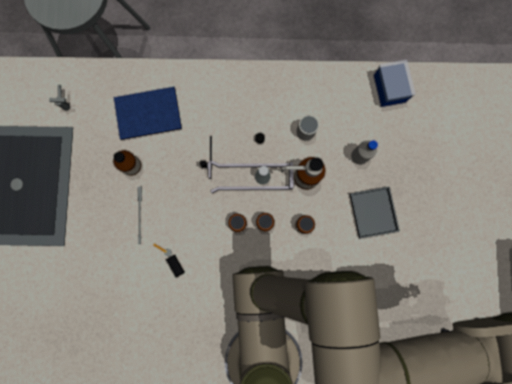

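View pics/side0.png

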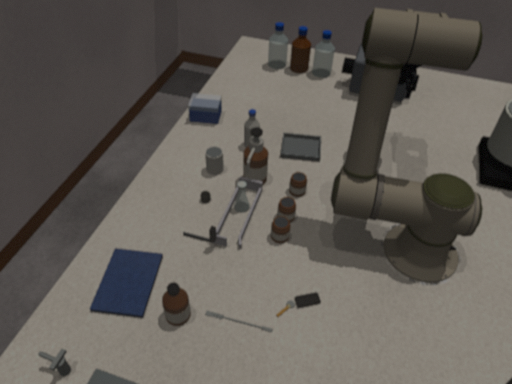

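The top view shows three jars at (237,222), (264,221) and (305,224). The flask is at (263,172) in the lane, the gate handle at (203,164), the dispenser at (311,170) and the tray at (374,212). I'll zoom in on the station.

```bash
python3 - <<'E'
import cv2
im=cv2.imread('pics/top0.png')[125:245,185:345]; cv2.imwrite('pics/topc.png',cv2.resize(im,(800,600),interpolation=cv2.INTER_CUBIC))
im=cv2.imread('pics/side0.png')[110:260,170:370]; cv2.imwrite('pics/sidec.png',cv2.resize(im,(800,600),interpolation=cv2.INTER_CUBIC))
E
```

```text
(no output)
```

View pics/topc.png

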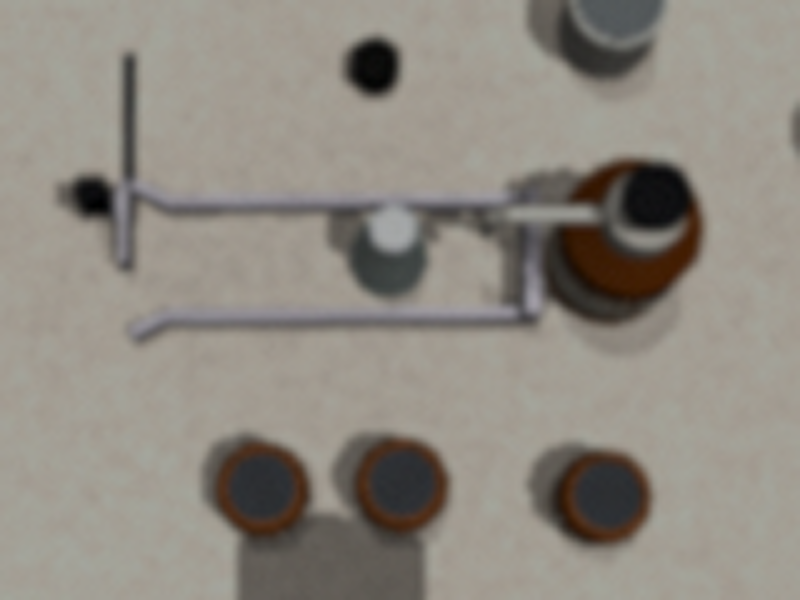

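View pics/sidec.png

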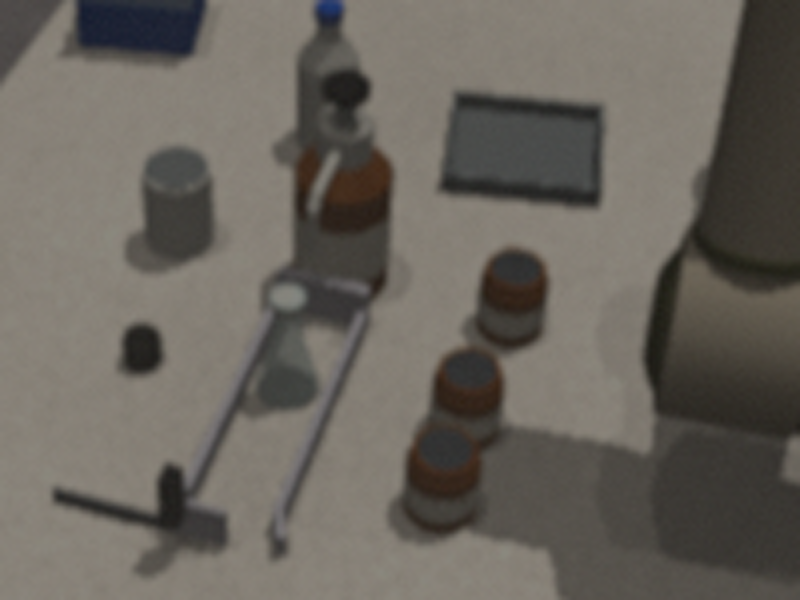

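The crops show the gate closed, with its plate over the upper half of the mouth at crop (124,220) and the handle at crop (92,195). The jar mouths are at crop (263,487), (402,483) and (606,495), and the flask lip is at (394,228). Next I turn these into world positions.

```bash
cat > meas.py <<'E'
from h import *
def T(X,Y,z): return ray('top',(185+X/5,125+Y/5),z)
def S(X,Y,z): return ray('side',(170+X/4,110+Y/4),z)
def ell(im,n,z,lo=300,box=None):
    """amber discs (ring+mouth)"""
E
python3 - <<'E'
from meas import *
p=lambda *a:print(a[0],np.round(a[1],1))
for nm,x,y in (('railU a',180,206),('railU b',510,202),('railL a',170,319),('railL b',510,315)): p(nm,T(x,y,25))
for nm,x,y in (('railU a',200,480),('railU b',268,315),('railL a',285,508),('railL b',360,325)): p('s '+nm,S(x,y,25))
p('stop up',T(525,195,45));p('stop lo',T(530,318,45))
p('handle top',T(92,193,92)); p('s handle top',S(172,470,92)); p('plate end',T(124,266,42)); p('pump',T(656,195,220)); p('s pump',S(346,90,220))
p('flask lip',T(394,228,110)); p('s flask lip',S(287,295,110)); p('flask base',T(388,262,15))
for x,y in((263,487),(402,483),(606,495)):p('jar',T(x,y,70))
for x,y in((447,446),(470,370),(518,268)):p('s jar',S(x,y,70))
p('bung',T(374,66,30)); p('wall',T(128,60,30))
for x,y in ((351,194),(388,187),(397,232),(359,238)): p('tray',ray('top',(x,y),22))
for x,y in ((457,97),(602,106),(598,200),(444,190)): p('s tray',S(x,y,22))
E
```

```text
railU a [615.6 145.4]
railU b [621.5 -70.3]
railL a [540.9 150.1]
railL b [546.8 -70.6]
s railU a [611.8 145.2]
s railU b [623.5 -45.2]
s railL a [539.1 149.3]
s railL b [545.  -60.5]
stop up [622.2 -78.3]
stop lo [542.2 -81.7]
handle top [609.7 195.2]
s handle top [613.  193.8]
plate end [572.4 179.2]
pump [ 587.1 -135.2]
s pump [ 585.2 -127.4]
flask lip [587.    7.7]
s flask lip [588.    7.1]
flask base [582.3   8.7]
jar [430.   86.1]
jar [ 4.338e+02 -2.000e-01]
jar [ 428.3 -126.7]
s jar [429.4  83.8]
s jar [4.339e+02 2.000e-01]
s jar [ 426.7 -128.3]
bung [710.2  19.8]
wall [711.9 181.7]
tray [ 530.7 -278.6]
tray [ 555.5 -399.2]
tray [ 410.1 -423.9]
tray [ 389.1 -301.8]
s tray [ 551.8 -394.4]
s tray [ 413.8 -429.6]
s tray [ 387.3 -292.1]
s tray [ 525.8 -256.9]
```

Emit:
arm_command:
  dp:
    - [0, 0, 0]
  yaw: [0]
  claw: [0.4]

```text
time_s: 0.2
eef_pos: [159.5, -500.0, 248.0]
orientation: [-3.141, -0.0, 0.309]
force: [-0.8, -0.6, 0.1]
gripper_width: 0.858
finger_force: 0.0
```

```bash
cat >> h.py <<'E'
def mv(*pts,pose=None):
    """print dp (cm), yaw from current pose to world targets (x,y,z,yaw)"""
    s=get_state() if pose is None else None
    p=np.array(s['eef_pos']) if s else np.array(pose[:3],float); w=s['orientation'][2] if s else pose[3]
    c,n=np.cos(w),np.sin(w)
    for q in pts:
        d=(np.array(q[:3])-p)/10
        print(np.round([c*d[0]+n*d[1], n*d[0]-c*d[1], -d[2]],2), 'yaw',round(w-q[3],3),'steps',round(np.linalg.norm(d)/5,1))
E
python3 -c "
from h import *
mv((420,-100,248,1.598),(610,196,140,1.598))"
```

```text
[ 36.97 -30.2   -0.  ] yaw -1.289 steps 9.5
[ 64.07 -52.62  10.8 ] yaw -1.289 steps 16.7
```

Emit:
arm_command:
  dp:
    - [36.97, -30.2, 0]
    - [36.97, -30.2, 0]
    - [36.97, -30.2, 0]
    - [36.97, -30.2, 0]
    - [36.97, -30.2, 0]
    - [36.97, -30.2, 0]
    - [36.97, -30.2, 0]
    - [36.97, -30.2, 0]
    - [36.97, -30.2, 0]
    - [36.97, -30.2, 0]
  yaw: [-1.289, -1.289, -1.289, -1.289, -1.289, -1.289, -1.289, -1.289, -1.289, -1.289]
  claw: [0.5, 0.5, 0.5, 0.5, 0.5, 0.5, 0.5, 0.5, 0.5, 0.5]

```text
time_s: 1.2
eef_pos: [421.0, -97.2, 248.3]
orientation: [3.141, -0.0, 1.603]
force: [-0.3, -1.6, -0.2]
gripper_width: 0.502
finger_force: 0.0
```

```bash
python3 -c "
from h import *
mv((610,196,140,1.598))"
```

```text
[28.7  19.83 10.83] yaw 0.005 steps 7.3
```

Emit:
arm_command:
  dp:
    - [28.7, 19.83, 10.8]
    - [28.7, 19.83, 10.8]
    - [28.7, 19.83, 10.8]
    - [28.7, 19.83, 10.8]
    - [28.7, 19.83, 10.8]
    - [28.7, 19.83, 10.8]
    - [28.7, 19.83, 10.8]
    - [28.7, 19.83, 10.8]
    - [28.7, 19.83, 10.8]
    - [28.7, 19.83, 10.8]
  yaw: [0, 0, 0, 0, 0, 0, 0, 0, 0, 0]
  claw: [0.6, 0.6, 0.6, 0.6, 0.6, 0.6, 0.6, 0.6, 0.6, 0.6]

```text
time_s: 2.2
eef_pos: [610.2, 191.7, 140.2]
orientation: [-3.141, 0.0, 1.598]
force: [0.0, -0.0, -0.6]
gripper_width: 0.603
finger_force: 0.0
```

```bash
python3 -c "
from h import *
im=snap('side','s1'); cv2.imwrite('pics/s1c.png',cv2.resize(cv2.imread('pics/s1.png')[110:260,170:370],(800,600)))
mv((610,196,84,1.598))"
```

```text
[ 0.47 -0.01  5.67] yaw -0.001 steps 1.1
```

View pics/s1c.png

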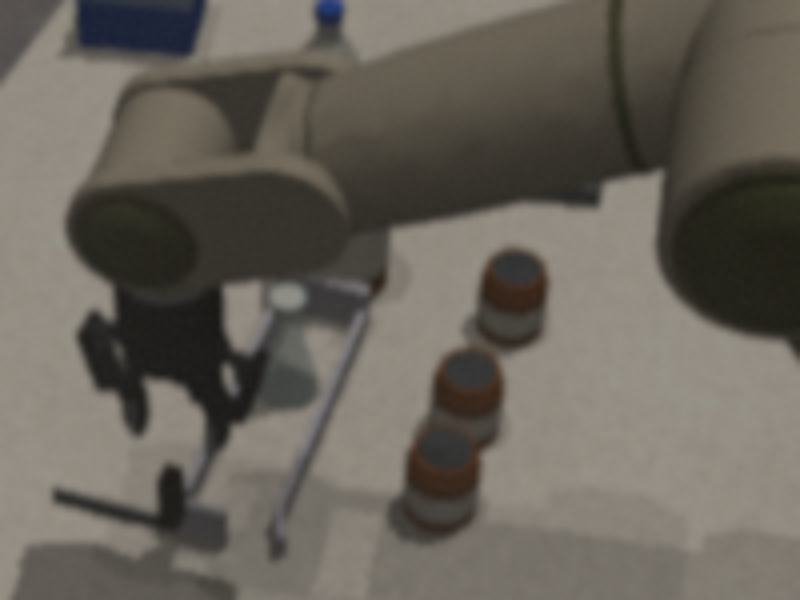

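The crop shows the jaws open above the gate handle, with tips at (137,430) and (215,440) and the handle top at (172,470), so they are aligned. Now I descend and close around it.

Emit:
arm_command:
  dp:
    - [0.3, 0, 5]
    - [0.3, 0, 6.5]
    - [0.3, 0, 6.5]
    - [0.3, 0, 6.5]
    - [0.3, 0, 6.5]
    - [0.3, 0, 6.5]
    - [0.3, 0, 6.5]
    - [0.3, 0, 6.5]
  yaw: [0, 0, 0, 0, 0, 0, 0, 0]
  claw: [0.6, 0.6, 0.6, 0.3, 0.3, 0.1, 0, 0]

```text
time_s: 3.05
eef_pos: [613.1, 195.1, 77.8]
orientation: [3.133, -0.001, 1.597]
force: [12.2, 0.4, 0.5]
gripper_width: 0.178
finger_force: 61.7
```

Emit:
arm_command:
  dp:
    - [0, 1, 0]
    - [0, 2, 0]
    - [0, 3, 0]
    - [0, 4, 0]
    - [0, 5, 0]
    - [0, 5.5, 0]
    - [0, 5.6, 0]
    - [0, 5.6, 0]
    - [0, 5.6, 0]
    - [0, 5.6, 0]
  yaw: [0, 0, 0, 0, 0, 0, 0, 0, 0, 0]
  claw: [0, 0, 0, 0, 0, 0, 0, 0, 0, 0]

```text
time_s: 4.05
eef_pos: [667.2, 196.2, 77.7]
orientation: [3.139, 0.0, 1.597]
force: [0.4, -2.3, 6.2]
gripper_width: 0.176
finger_force: 62.4
```

Emit:
arm_command:
  dp:
    - [0, 0, 0]
    - [0, 0, 0]
    - [0, 0, 0]
    - [0, 0, -4]
    - [0, 0, -8]
    - [0, 0, -12.2]
    - [0, 0, -12.2]
  yaw: [0, 0, 0, 0, 0, 0, 0]
  claw: [0.4, 0.5, 0.6, 0.6, 0.6, 0.6, 0.6]

```text
time_s: 4.75
eef_pos: [668.2, 197.1, 204.4]
orientation: [3.13, -0.001, 1.598]
force: [-0.2, -0.8, 0.7]
gripper_width: 0.606
finger_force: 0.0
```

```bash
python3 -c "
from h import *
mv((585,11,200,1.598))"
```

```text
[-18.37  -8.83   0.44] yaw 0.0 steps 4.1
```

Emit:
arm_command:
  dp:
    - [-18.37, -8.83, 0]
    - [-18.37, -8.83, 0]
    - [-18.37, -8.83, 0]
    - [-18.37, -8.83, 0]
    - [-18.37, -8.83, 0]
    - [-18.37, -8.83, 0]
    - [-18.37, -8.83, 0]
  yaw: [0, 0, 0, 0, 0, 0, 0]
  claw: [0.7, 0.7, 0.7, 0.7, 0.7, 0.7, 0.7]

```text
time_s: 5.45
eef_pos: [583.4, 11.5, 197.2]
orientation: [3.141, -0.0, 1.599]
force: [-0.6, 0.8, -0.7]
gripper_width: 0.701
finger_force: 0.0
```

```bash
python3 -c "
from h import *
im=snap('side','s2'); cv2.imwrite('pics/s2c.png',cv2.resize(cv2.imread('pics/s2.png')[110:260,170:370],(800,600)))
mv((585,11,90,1.598))"
```

```text
[-0.09  0.16 10.71] yaw 0.001 steps 2.1
```

View pics/s2c.png

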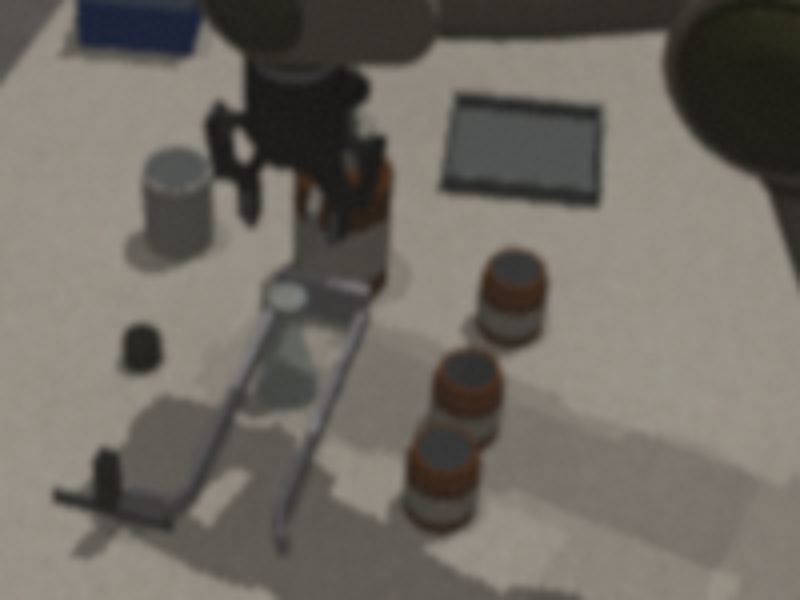

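The gate is fully open, with its plate at crop (140,515) clear of the lane. The jaws are centred above the flask lip at (287,295), so I descend and grip the neck.

Emit:
arm_command:
  dp:
    - [0, 0.1, 3]
    - [0, 0.1, 6]
    - [0, 0.1, 9]
    - [0, 0.1, 10.7]
    - [0, 0.1, 10.7]
    - [0, 0.1, 10.7]
  yaw: [0, 0, 0, 0, 0, 0]
  claw: [0.7, 0.7, 0.7, 0.7, 0.7, 0.7]

```text
time_s: 6.1
eef_pos: [584.6, 11.5, 90.8]
orientation: [3.141, 0.0, 1.599]
force: [0.2, 0.0, 0.1]
gripper_width: 0.699
finger_force: 0.0
```

Emit:
arm_command:
  dp:
    - [0, 0, 0]
    - [0, 0, 0]
    - [0, 0, 0]
    - [0, 0, 0]
    - [0, 0, 0]
    - [0, 0, 0]
    - [0, 0, 0]
  yaw: [0, 0, 0, 0, 0, 0, 0]
  claw: [0.4, 0.2, 0.15, 0.15, 0.15, 0.1, 0.1]

```text
time_s: 6.8
eef_pos: [584.5, 10.6, 91.2]
orientation: [3.14, 0.0, 1.598]
force: [0.2, 0.1, 6.8]
gripper_width: 0.289
finger_force: 59.2
```

Emit:
arm_command:
  dp:
    - [0, 0, -2]
    - [0, 0, -5]
    - [0, 0, -8]
    - [0, 0, -11]
    - [0, 0, -13]
    - [0, -4, -13]
    - [0, -8, -13]
    - [0, -12, -13]
    - [0, -14, -13]
    - [0, -14, -13]
  yaw: [0, 0, 0, 0, 0, 0, 0, 0, 0, 0]
  claw: [0.1, 0.1, 0.1, 0.1, 0.1, 0.1, 0.1, 0.1, 0.1, 0.1]

```text
time_s: 7.8
eef_pos: [442.1, 7.1, 220.4]
orientation: [-3.141, -0.0, 1.597]
force: [0.2, 0.1, -0.7]
gripper_width: 0.288
finger_force: 59.4
```

```bash
python3 -c "
from h import *
mv((445,-343,220,1.598),(471,-343,220,1.598),(471,-343,103,1.598));print(get_state()['gripper_width'])"
```

```text
[-35.    -0.64   0.04] yaw -0.001 steps 7.0
[-35.07   1.96   0.04] yaw -0.001 steps 7.0
[-35.07   1.96  11.74] yaw -0.001 steps 7.4
0.2882565054231314
```

Emit:
arm_command:
  dp:
    - [-4, -0.4, 0]
    - [-8, -0.4, 0]
    - [-12, -0.4, 0]
    - [-16, -0.4, 0]
    - [-20, -0.4, 0]
    - [-24, -0.4, 0]
    - [-28, 0.5, 0]
    - [-32, 1.5, 0]
    - [-35, 2, 0]
    - [-35, 2, 0]
  yaw: [0, 0, 0, 0, 0, 0, 0, 0, 0, 0]
  claw: [0.1, 0.1, 0.1, 0.1, 0.1, 0.1, 0.1, 0.1, 0.1, 0.1]

```text
time_s: 8.8
eef_pos: [473.7, -345.9, 219.0]
orientation: [-3.141, 0.0, 1.595]
force: [1.0, 0.4, -1.2]
gripper_width: 0.285
finger_force: 59.4
```

```bash
python3 -c "
from h import *
im=snap('top','t3'); snap('side','s3'); a=cv2.imread('pics/t3.png')[150:250,310:440]; b=cv2.imread('pics/s3.png')[80:180,220:350]
cv2.imwrite('pics/c3.png',cv2.resize(np.hstack([a,b]),(780,300)))
mv((471,-343,99,1.598))"
```

```text
[-0.02 -0.26 12.04] yaw -0.001 steps 2.4
```

View pics/c3.png

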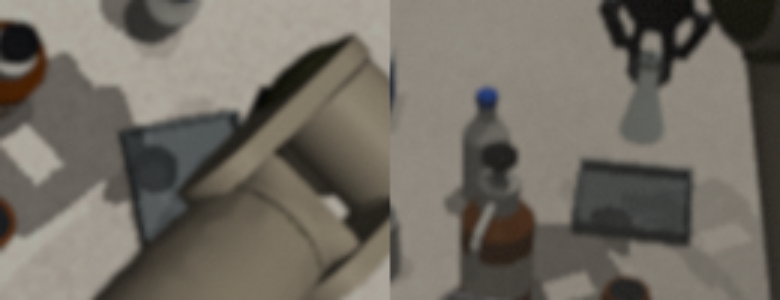

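The flask hangs upright in the jaws, with its base at (640,135) in the right crop, above the tray. I lower it, stopping on contact force.

Emit:
arm_command:
  dp:
    - [0, -0.2, 3]
    - [0, -0.2, 6]
    - [0, -0.2, 9]
    - [0, -0.2, 11]
    - [0, -0.2, 11.7]
    - [0, -0.2, 12.1]
    - [0, -0.2, 12.3]
    - [0, -0.2, 12.3]
  yaw: [0, 0, 0, 0, 0, 0, 0, 0]
  claw: [0.1, 0.1, 0.1, 0.1, 0.1, 0.1, 0.1, 0.1]

```text
time_s: 9.7
eef_pos: [471.9, -342.6, 98.1]
orientation: [3.141, 0.001, 1.598]
force: [-0.2, -0.7, -0.5]
gripper_width: 0.291
finger_force: 59.4
```

Emit:
arm_command:
  dp:
    - [0, 0, 0.1]
    - [0, 0, 0.2]
    - [0, 0, 0.2]
  yaw: [0, 0, 0]
  claw: [0.1, 0.1, 0.1]

```text
time_s: 10.0
eef_pos: [471.9, -342.8, 96.2]
orientation: [3.141, 0.001, 1.598]
force: [0.2, 0.2, 3.5]
gripper_width: 0.288
finger_force: 60.0
```

Emit:
arm_command:
  dp:
    - [0, 0, 0]
    - [0, 0, 0]
    - [0, 0, 0]
    - [0, 0, 0]
    - [0, 0, -3]
    - [0, 0, -7]
    - [0, 0, -11]
    - [0, 0, -14]
    - [0, 0, -14]
  yaw: [0, 0, 0, 0, 0, 0, 0, 0, 0]
  claw: [0.35, 0.5, 0.6, 0.7, 0.7, 0.7, 0.7, 0.7, 0.7]

```text
time_s: 10.9
eef_pos: [472.5, -343.5, 239.7]
orientation: [3.136, 0.006, 1.598]
force: [-0.1, 0.5, -0.1]
gripper_width: 0.701
finger_force: 0.0
```

```bash
python3 -c "
from h import *
mv((430,-150,236,1.598),(430,86,150,1.598))"
```

```text
[19.45 -3.72  0.37] yaw -0.0 steps 4.0
[43.04 -3.08  8.97] yaw -0.0 steps 8.8
```

```bash
cat >> h.py <<'E'
def jars(n,im=None):
    """dark mouths enclosed by brown rings -> world xy at z=70"""
    if im is None: im=capture(n)
    im=cv2.resize(im,None,fx=4,fy=4,interpolation=cv2.INTER_CUBIC)
    h=cv2.cvtColor(im,cv2.COLOR_RGB2HSV); m=((h[...,0]<16)&(h[...,1]>110)).astype(np.uint8)
    cs,hi=cv2.findContours(m,cv2.RETR_CCOMP,cv2.CHAIN_APPROX_NONE); out=[]
    for c,g in zip(cs,hi[0] if hi is not None else []):
        a=cv2.contourArea(c)
        if g[3]>=0 and a>200:
            M=cv2.moments(c); uv=((M['m10']/a-1.5)/4,(M['m01']/a-1.5)/4); out.append((np.round(ray(n,uv,70),1).tolist(),round(a)))
    return out
E
python3 -c "
from h import *
for n in('top','side'):
    print(n,jars(n,cv2.cvtColor(cv2.imread('pics/%s0.png'%n),cv2.COLOR_BGR2RGB)), jars(n,snap(n,n+'4')))
a=cv2.imread('pics/side4.png')[80:280,170:430]
cv2.imwrite('pics/c4.png',cv2.resize(a,(780,600)))"
```

```text
top [([429.7, -126.2], 2404), ([431.2, 88.5], 2384), ([435.3, 1.2], 2410)] [([429.6, -126.3], 2086), ([431.4, 88.3], 2364), ([435.9, 1.6], 2314)]
side [] []
```

View pics/c4.png

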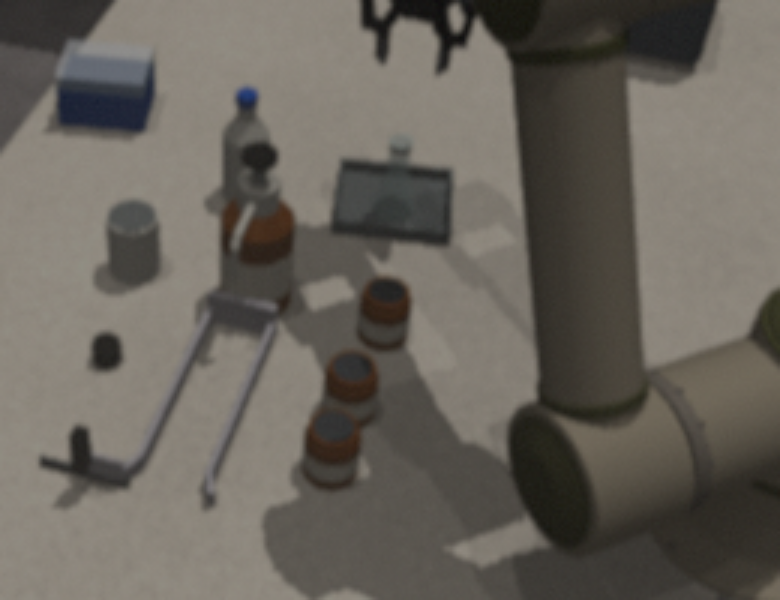

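The side crop shows the flask upright in the tray at (398,190), the gate open, and the jars not moved. I'll approach the jar at (431,88).

Emit:
arm_command:
  dp:
    - [10, -4, 0]
    - [20, -4, 0]
    - [30, -4, 0]
    - [40, -4, 0]
    - [43.1, -3, 3]
    - [43.1, -3, 7]
    - [43.1, -3, 9]
    - [43.1, -3, 9]
    - [43.1, -3, 9]
    - [43.1, -3, 9]
  yaw: [0, 0, 0, 0, 0, 0, 0, 0, 0, 0]
  claw: [1, 1, 1, 1, 1, 1, 1, 1, 1, 1]

```text
time_s: 12.0
eef_pos: [427.0, 91.3, 141.8]
orientation: [-3.134, -0.001, 1.603]
force: [-0.4, -0.2, -0.3]
gripper_width: 0.998
finger_force: 0.0
```

```bash
python3 -c "
from h import *
mv((431,87,46,1.598)); print(jars('top'))"
```

```text
[-0.44  0.38  9.58] yaw 0.005 steps 1.9
[([429.7, -126.2], 2404)]
```

Emit:
arm_command:
  dp:
    - [-0.3, 0.3, 3]
    - [-0.3, 0.3, 6]
    - [-0.3, 0.3, 8]
    - [-0.3, 0.3, 9.6]
    - [-0.3, 0.3, 9.6]
    - [-0.3, 0.3, 9.6]
    - [-0.3, 0.3, 9.6]
  yaw: [0, 0, 0, 0, 0, 0, 0]
  claw: [1, 1, 1, 1, 1, 1, 1]

```text
time_s: 12.75
eef_pos: [433.6, 84.2, 50.1]
orientation: [3.14, 0.0, 1.597]
force: [0.8, 0.1, 0.0]
gripper_width: 1.002
finger_force: 0.0
```

Emit:
arm_command:
  dp:
    - [0, 0, 0]
    - [0, 0, 0]
    - [0, 0, 0]
    - [0, 0, 0]
    - [0, 0, 0]
    - [0, 0, 0]
  yaw: [0, 0, 0, 0, 0, 0]
  claw: [0.85, 0.75, 0.7, 0.65, 0.6, 0.6]

```text
time_s: 13.35
eef_pos: [433.1, 84.6, 50.0]
orientation: [3.141, 0.0, 1.598]
force: [-3.6, -0.4, 11.2]
gripper_width: 0.688
finger_force: 63.0
```

```bash
python3 -c "
from h import *
im=cv2.imread('pics/top0.png').astype(float); d=im[...,0]-im[...,2]
U=[];L=[]
for u in range(222,288,3):
    for (a,b,o) in((160,172,U),(182,194,L)):
        s=d[a:b,u-1:u+2].mean(1); s=np.clip(s-np.median(s)-4,0,None)
        if s.sum()>5: o.append(ray('top',(u,(s*np.arange(a,b)).sum()/s.sum()),25))
for o in(U,L):
    o=np.array(o); f=np.polyfit(o[:,1],o[:,0],1); print(len(o),f,np.polyval(f,[-70,40,170]),np.std(o[:,0]-np.polyval(f,o[:,1])))
for p in ((613,196,92),(613,196,80)): print(proj('top',p),proj('side',p))
im=cv2.imread('pics/side0.png'); print([im[v,205:222].sum(1).tolist() for v in (228,230,232)])
t=cv2.imread('pics/top0.png'); print([t[v,196:212].sum(1).tolist() for v in (158,160,162,164,166,168,170)])
"

```

```text
19 [-1.51909633e-02  6.21335570e+02] [622.39893761 620.72793165 618.75310642] 2.0696566449966185
22 [-2.83432601e-02  5.48090049e+02] [550.07407677 546.95631816 543.27169435] 2.1939393537090957
[203.18632838 162.56230106] [212.72562487 228.0394104 ]
[203.62308721 163.34670513] [212.88866907 230.60131328]
[[382, 390, 387, 374, 319, 215, 126, 99, 104, 113, 211, 326, 355, 330, 259, 202, 231], [381, 381, 385, 347, 237, 134, 103, 104, 108, 105, 177, 281, 315, 262, 204, 227, 298], [378, 377, 385, 348, 233, 117, 88, 103, 97, 99, 142, 204, 217, 201, 231, 301, 355]]
[[474, 472, 466, 467, 463, 456, 451, 450, 451, 457, 462, 472, 441, 331, 204, 228], [455, 452, 444, 395, 326, 269, 253, 245, 252, 300, 386, 444, 433, 351, 249, 265], [367, 314, 293, 215, 123, 64, 44, 40, 50, 89, 175, 273, 350, 382, 344, 342], [358, 286, 256, 193, 113, 50, 38, 32, 29, 25, 82, 218, 364, 414, 336, 236], [421, 383, 342, 280, 199, 107, 42, 14, 17, 16, 65, 206, 359, 415, 332, 250], [466, 462, 444, 416, 364, 296, 255, 258, 246, 227, 212, 236, 333, 393, 324, 263], [459, 462, 459, 454, 455, 447, 447, 444, 412, 383, 344, 291, 328, 376, 320, 295]]
```

Emit:
arm_command:
  dp:
    - [3, 0.1, 0]
    - [6, 0.2, 0]
    - [9, 0.3, 0]
    - [12, 0.4, 0]
    - [14, 2, 0]
    - [14, 5, 0]
    - [13.8, 8, 0]
    - [13.7, 11, 0]
    - [13.6, 14, 0]
    - [13.6, 15.3, 0]
  yaw: [0, 0, 0, 0, 0, 0, 0, 0, 0, 0]
  claw: [0.6, 0.6, 0.6, 0.6, 0.6, 0.6, 0.6, 0.6, 0.6, 0.6]

```text
time_s: 14.35
eef_pos: [583.9, 224.6, 50.1]
orientation: [3.141, -0.0, 1.597]
force: [-6.8, -0.7, 12.2]
gripper_width: 0.687
finger_force: 65.4
```

```bash
python3 -c "
from h import *
mv((582.3,195,50,1.598),(583.3,160,50,1.598),(584.8,90,50,1.598))
snap('side','s5');snap('top','t5'); print(jars('top'));a=cv2.imread('pics/side5.png' if 0 else 'pics/s5.png')[110:260,170:370]
b=cv2.imread('pics/t5.png')[125:245,170:330]
cv2.imwrite('pics/c5.png',np.hstack([cv2.resize(a,(400,300)),cv2.resize(b,(400,300))]))"
```

```text
[-2.95 -0.24  0.01] yaw -0.001 steps 0.6
[-6.45 -0.23  0.01] yaw -0.001 steps 1.3
[-1.345e+01 -2.700e-01  1.000e-02] yaw -0.001 steps 2.7
[([429.7, -126.3], 2402), ([435.3, 1.3], 2412)]
```

View pics/c5.png

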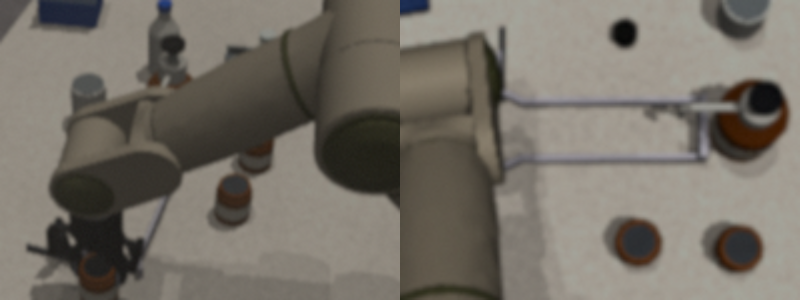

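The jar stands upright in the jaws in front of the mouth (left half, (98,265)), and the lane is empty (right half). I slide it in.

Emit:
arm_command:
  dp:
    - [0, -0.15, 0]
    - [-1, -0.15, 0]
    - [-2, -0.15, 0]
    - [-3, -0.15, 0]
    - [-4, -0.15, 0]
    - [-5, -0.15, 0]
    - [-6, -0.15, 0]
  yaw: [0, 0, 0, 0, 0, 0, 0]
  claw: [0.6, 0.6, 0.6, 0.6, 0.6, 0.6, 0.6]

```text
time_s: 15.2
eef_pos: [582.2, 165.3, 50.1]
orientation: [3.141, -0.001, 1.598]
force: [-0.6, 4.4, 6.4]
gripper_width: 0.685
finger_force: 64.8
```

Emit:
arm_command:
  dp:
    - [-1, 0, 0]
    - [-2, 0, 0]
    - [-3, 0, 0]
    - [-3, 0, 0]
  yaw: [0, 0, 0, 0]
  claw: [0.6, 0.6, 0.6, 0.6]

```text
time_s: 15.6
eef_pos: [583.2, 134.0, 50.1]
orientation: [3.141, 0.0, 1.597]
force: [-0.2, -3.4, 7.2]
gripper_width: 0.691
finger_force: 64.9
```

Emit:
arm_command:
  dp:
    - [-1, 0, 0]
    - [-2, 0, 0]
    - [-3, 0, 0]
    - [-4, 0, 0]
    - [-5, 0, 0]
    - [-6, 0, 0]
    - [-6, 0, 0]
  yaw: [0, 0, 0, 0, 0, 0, 0]
  claw: [0.6, 0.6, 0.6, 0.6, 0.6, 0.6, 0.6]

```text
time_s: 16.3
eef_pos: [584.8, 74.1, 50.1]
orientation: [3.141, 0.0, 1.597]
force: [-0.1, -4.4, 7.8]
gripper_width: 0.689
finger_force: 65.1
```

Emit:
arm_command:
  dp:
    - [0, 0, 0]
    - [0, 0, 0]
    - [0, 0, 0]
    - [0, 0, -4]
    - [0, 0, -8]
    - [0, 0, -11]
    - [0, 0, -11]
  yaw: [0, 0, 0, 0, 0, 0, 0]
  claw: [0.8, 0.9, 1, 1, 1, 1, 1]

```text
time_s: 17.0
eef_pos: [586.3, 74.9, 163.5]
orientation: [3.134, 0.001, 1.598]
force: [-0.8, -0.3, -0.1]
gripper_width: 1.002
finger_force: 0.0
```

```bash
python3 -c "
from h import *
print(jars('top'));mv((436,2,160,1.598))"
```

```text
[([429.8, -126.2], 2404), ([435.4, 0.7], 2302)]
[ -6.88 -15.12   0.08] yaw 0.0 steps 3.3
```

Emit:
arm_command:
  dp:
    - [-2, -5, 0]
    - [-4, -10, 0]
    - [-7, -15, 0]
    - [-7.1, -15, 0]
    - [-7.1, -15, 2]
    - [-7.1, -15, 5]
    - [-7.1, -15, 8]
    - [-7.1, -15, 11]
    - [-7.1, -15, 11.3]
    - [-7.1, -15, 11.3]
  yaw: [0, 0, 0, 0, 0, 0, 0, 0, 0, 0]
  claw: [1, 1, 1, 1, 1, 1, 1, 1, 1, 1]

```text
time_s: 18.05
eef_pos: [436.2, -0.1, 45.8]
orientation: [-3.139, -0.001, 1.598]
force: [-0.5, -0.3, 0.5]
gripper_width: 1.004
finger_force: 0.0
```

Emit:
arm_command:
  dp:
    - [0, 0, 0]
    - [0, 0, 0]
    - [0, 0, 0]
    - [0, 0, 0]
    - [0, 0, 0]
    - [0, 0, 0]
  yaw: [0, 0, 0, 0, 0, 0]
  claw: [0.85, 0.75, 0.7, 0.65, 0.6, 0.6]

```text
time_s: 18.65
eef_pos: [437.2, -0.4, 47.5]
orientation: [3.14, 0.0, 1.598]
force: [-4.0, 0.6, 11.5]
gripper_width: 0.689
finger_force: 62.5
```

```bash
python3 -c "
from h import *
print(jars('top'));mv((440,225,50,1.598),(582.5,225,50,1.598))"
```

```text
[([429.8, -126.2], 2408)]
[22.52  0.89 -0.25] yaw 0.0 steps 4.5
[22.14 15.14 -0.25] yaw 0.0 steps 5.4
```

Emit:
arm_command:
  dp:
    - [3, 0, 0]
    - [6, 0.2, 0]
    - [9, 0.3, 0]
    - [12, 0.4, 0]
    - [15, 0.5, 0]
    - [18, 0.7, 0]
    - [21, 0.8, 0]
    - [22.5, 2, 0]
    - [22.4, 4.5, 0]
    - [22.3, 7, 0]
  yaw: [0, 0, 0, 0, 0, 0, 0, 0, 0, 0]
  claw: [0.6, 0.6, 0.6, 0.6, 0.6, 0.6, 0.6, 0.6, 0.6, 0.6]

```text
time_s: 19.7
eef_pos: [501.1, 225.4, 47.6]
orientation: [3.142, -0.0, 1.599]
force: [-5.3, 0.9, 9.6]
gripper_width: 0.689
finger_force: 65.1
```

```bash
python3 -c "
from h import *
print(jars('top'));mv((582.2,225,50,1.598))"
```

```text
[([429.7, -126.2], 2410)]
[-0.18  7.71 -0.22] yaw -0.0 steps 1.5
```

Emit:
arm_command:
  dp:
    - [0, 2.5, 0]
    - [0, 5, 0]
    - [-0.2, 7.3, 0]
    - [-0.2, 7.3, 0]
    - [-0.2, 7.3, 0]
  yaw: [0, 0, 0, 0, 0]
  claw: [0.6, 0.6, 0.6, 0.6, 0.6]

```text
time_s: 20.25
eef_pos: [575.1, 224.4, 47.7]
orientation: [3.137, -0.0, 1.597]
force: [2.8, 0.0, 4.7]
gripper_width: 0.692
finger_force: 65.7
```

Emit:
arm_command:
  dp:
    - [0, 0.7, 0]
    - [0, 0.7, 0]
    - [-1, 0.6, 0]
    - [-2, 0.6, 0]
    - [-3, 0.6, 0]
    - [-4, 0.6, 0]
    - [-5, 0.6, 0]
    - [-6, 0.6, 0]
    - [-6, 0.6, 0]
  yaw: [0, 0, 0, 0, 0, 0, 0, 0, 0]
  claw: [0.6, 0.6, 0.6, 0.6, 0.6, 0.6, 0.6, 0.6, 0.6]

```text
time_s: 21.15
eef_pos: [581.5, 164.0, 47.6]
orientation: [3.139, 0.0, 1.597]
force: [0.9, -3.6, 7.5]
gripper_width: 0.685
finger_force: 65.5
```

Emit:
arm_command:
  dp:
    - [-1, 0.1, 0]
    - [-2, 0.1, 0]
    - [-3, 0.1, 0]
    - [-4, 0.1, 0]
    - [-5, 0.1, 0]
    - [-6, 0.1, 0]
    - [-7, 0.1, 0]
    - [-8, 0.1, 0]
    - [-9, 0.1, 0]
    - [-9, 0.1, 0]
  yaw: [0, 0, 0, 0, 0, 0, 0, 0, 0, 0]
  claw: [0.6, 0.6, 0.6, 0.6, 0.6, 0.6, 0.6, 0.6, 0.6, 0.6]

```text
time_s: 22.15
eef_pos: [585.0, 74.1, 47.7]
orientation: [3.139, 0.0, 1.597]
force: [-0.0, -4.3, 6.9]
gripper_width: 0.691
finger_force: 65.4
```

Emit:
arm_command:
  dp:
    - [0, 0, 0]
    - [0, 0, 0]
    - [0, 0, 0]
    - [0, 0, -4]
    - [0, 0, -8]
    - [0, 0, -11]
    - [0, 0, -11]
  yaw: [0, 0, 0, 0, 0, 0, 0]
  claw: [0.8, 0.9, 1, 1, 1, 1, 1]

```text
time_s: 22.85
eef_pos: [586.4, 74.8, 160.6]
orientation: [3.134, 0.001, 1.598]
force: [0.3, 0.6, -0.7]
gripper_width: 0.998
finger_force: 0.0
```

```bash
python3 -c "
from h import *
print(jars('top'));mv((431.5,-127,160,1.598))"
```

```text
[([429.6, -126.2], 2425)]
[-19.76 -15.93  -0.21] yaw 0.0 steps 5.1
```

Emit:
arm_command:
  dp:
    - [-1, -5, 0]
    - [-4, -10, 0]
    - [-8, -15, 0]
    - [-13, -15.8, 0]
    - [-17, -15.8, 0]
    - [-19.8, -15.8, 0]
    - [-19.8, -15.8, 0]
    - [-19.8, -15.8, 0]
    - [-19.8, -15.8, 0]
  yaw: [0, 0, 0, 0, 0, 0, 0, 0, 0]
  claw: [1, 1, 1, 1, 1, 1, 1, 1, 1]

```text
time_s: 23.8
eef_pos: [431.9, -126.4, 155.6]
orientation: [-3.14, -0.001, 1.599]
force: [0.7, 0.1, -0.3]
gripper_width: 1.002
finger_force: 0.0
```

```bash
python3 -c "
from h import *
print(jars('top',snap('top','t6')));mv((431.5,-127,48,1.598)); b=cv2.imread('pics/t6.png')[125:245,170:330];snap('side','s6');a=cv2.imread('pics/s6.png')[110:260,170:370]
cv2.imwrite('pics/c6.png',np.hstack([cv2.resize(a,(400,300)),cv2.resize(b,(400,300))]))"
```

```text
[]
[-0.07 -0.05 10.77] yaw 0.001 steps 2.2
```

View pics/c6.png

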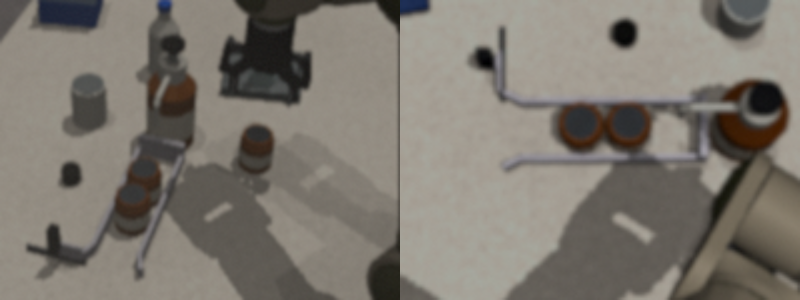

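Two jars stand in the lane touching, in the right half at (580,125) and (629,125). The third is still at its place, so I grasp it next.

Emit:
arm_command:
  dp:
    - [0, 0, 3]
    - [0, 0, 6]
    - [0, 0, 9]
    - [0, 0, 10.7]
    - [0, 0, 10.7]
    - [0, 0, 10.7]
  yaw: [0, 0, 0, 0, 0, 0]
  claw: [1, 1, 1, 1, 1, 1]

```text
time_s: 24.5
eef_pos: [432.5, -127.1, 49.8]
orientation: [3.141, 0.0, 1.599]
force: [-0.4, 0.4, 0.3]
gripper_width: 1.002
finger_force: 0.0
```

Emit:
arm_command:
  dp:
    - [0, 0, 0]
    - [0, 0, 0]
    - [0, 0, 0]
    - [0, 0, 0]
    - [0, 0, 0]
    - [0, 0, 0]
  yaw: [0, 0, 0, 0, 0, 0]
  claw: [0.85, 0.75, 0.7, 0.65, 0.6, 0.6]

```text
time_s: 25.1
eef_pos: [432.4, -127.6, 50.4]
orientation: [3.141, 0.001, 1.598]
force: [-3.7, 1.7, 11.2]
gripper_width: 0.688
finger_force: 62.6
```

```bash
python3 -c "
from h import *
print(jars('top'));mv((435,225,48,1.598),(582.5,225,48,1.598))"
```

```text
[]
[35.24  1.22  0.24] yaw -0.0 steps 7.1
[34.84 15.96  0.24] yaw -0.0 steps 7.7
```

Emit:
arm_command:
  dp:
    - [3, 0.1, 0]
    - [6.5, 0.2, 0]
    - [10, 0.3, 0]
    - [13.5, 0.5, 0]
    - [17, 0.6, 0]
    - [20.5, 0.7, 0]
    - [24, 0.8, 0]
    - [27.5, 1, 0]
    - [31, 1.1, 0]
    - [34.5, 1.2, 0]
  yaw: [0, 0, 0, 0, 0, 0, 0, 0, 0, 0]
  claw: [0.6, 0.6, 0.6, 0.6, 0.6, 0.6, 0.6, 0.6, 0.6, 0.6]

```text
time_s: 26.15
eef_pos: [435.7, 218.9, 50.4]
orientation: [3.139, 0.0, 1.598]
force: [1.3, -5.0, 6.5]
gripper_width: 0.684
finger_force: 65.4
```

Emit:
arm_command:
  dp:
    - [0.5, 2, 0]
    - [0.5, 5, 0]
    - [0.4, 8, 0]
    - [0.4, 11, 0]
    - [0.3, 13.5, 0]
    - [0.3, 14.5, 0]
    - [0.3, 14.5, 0]
    - [0.3, 14.5, 0]
  yaw: [0, 0, 0, 0, 0, 0, 0, 0]
  claw: [0.6, 0.6, 0.6, 0.6, 0.6, 0.6, 0.6, 0.6]

```text
time_s: 26.95
eef_pos: [581.2, 224.6, 50.5]
orientation: [3.138, -0.0, 1.598]
force: [4.1, -0.3, 5.0]
gripper_width: 0.686
finger_force: 65.2
```

Emit:
arm_command:
  dp:
    - [0, 0, 0]
    - [-1, 0, 0]
    - [-2, 0, 0]
    - [-3, 0, 0]
    - [-4, 0, 0]
    - [-5, 0, 0]
    - [-6, 0, 0]
    - [-6, 0, 0]
  yaw: [0, 0, 0, 0, 0, 0, 0, 0]
  claw: [0.6, 0.6, 0.6, 0.6, 0.6, 0.6, 0.6, 0.6]

```text
time_s: 27.75
eef_pos: [581.8, 164.1, 50.4]
orientation: [3.14, -0.0, 1.597]
force: [0.6, -3.3, 8.0]
gripper_width: 0.694
finger_force: 65.2
```

```bash
python3 -c "
from h import *
snap('top','t7'); b=cv2.imread('pics/t7.png')[125:245,170:330]
cv2.imwrite('pics/c7.png',cv2.resize(b,(640,480)))
o=np.array([588.5,-78]);print([proj('top',(586,y,70)) for y in (-46,14,74)])"
```

```text
[array([280.45835487, 173.52713056]), array([261.41982075, 173.24576965]), array([242.38997632, 172.96453717])]
```

View pics/c7.png

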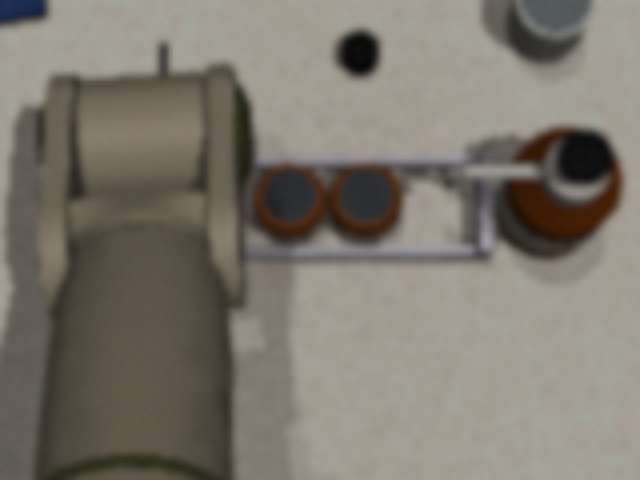

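The two lane jars stand in line at crop (290,195) and (364,195). I push the third in behind them and creep up to the stop.

Emit:
arm_command:
  dp:
    - [-1, 0.1, 0]
    - [-2, 0.1, 0]
    - [-3, 0.1, 0]
    - [-4, 0.1, 0]
    - [-5, 0.1, 0]
    - [-6, 0.1, 0]
    - [-7, 0.1, 0]
    - [-8, 0.1, 0]
    - [-8.4, 0.1, 0]
    - [-8.4, 0.1, 0]
  yaw: [0, 0, 0, 0, 0, 0, 0, 0, 0, 0]
  claw: [0.6, 0.6, 0.6, 0.6, 0.6, 0.6, 0.6, 0.6, 0.6, 0.6]

```text
time_s: 28.8
eef_pos: [585.0, 80.9, 50.4]
orientation: [3.14, -0.001, 1.597]
force: [0.6, 1.2, 7.5]
gripper_width: 0.691
finger_force: 65.2
```

Emit:
arm_command:
  dp:
    - [-0.2, 0, 0]
    - [-0.4, 0, 0]
    - [-0.4, 0, 0]
  yaw: [0, 0, 0]
  claw: [0.6, 0.6, 0.6]

```text
time_s: 29.1
eef_pos: [585.0, 77.6, 50.4]
orientation: [3.14, -0.001, 1.598]
force: [0.8, 4.7, 7.8]
gripper_width: 0.69
finger_force: 65.2
```

Emit:
arm_command:
  dp:
    - [-0.2, 0, 0]
    - [-0.3, 0, 0]
    - [-0.3, 0, 0]
  yaw: [0, 0, 0]
  claw: [0.6, 0.6, 0.6]

```text
time_s: 29.4
eef_pos: [585.1, 74.8, 50.5]
orientation: [3.14, -0.002, 1.598]
force: [0.2, 5.9, 8.9]
gripper_width: 0.688
finger_force: 65.2
```

Emit:
arm_command:
  dp:
    - [-0.15, 0, 0]
    - [-0.3, 0, 0]
    - [-0.3, 0, 0]
  yaw: [0, 0, 0]
  claw: [0.6, 0.6, 0.6]

```text
time_s: 29.7
eef_pos: [585.2, 71.8, 50.4]
orientation: [3.14, -0.002, 1.598]
force: [-0.1, 5.5, 8.5]
gripper_width: 0.687
finger_force: 65.2
```

Emit:
arm_command:
  dp:
    - [-0.15, 0, 0]
    - [-0.3, 0, 0]
    - [-0.3, 0, 0]
  yaw: [0, 0, 0]
  claw: [0.6, 0.6, 0.6]

```text
time_s: 30.0
eef_pos: [585.2, 71.1, 50.5]
orientation: [3.14, -0.005, 1.598]
force: [0.1, 19.2, 8.7]
gripper_width: 0.689
finger_force: 65.3
```

```bash
python3 -c "
from h import *
snap('top','t8'); snap('side','s8');b=cv2.imread('pics/t8.png')[150:200,210:310];a=cv2.imread('pics/s8.png')[130:230,190:290]
cv2.imwrite('pics/c8.png',np.hstack([cv2.resize(b,(500,400)),cv2.resize(a,(300,400))]))"
```

```text
(no output)
```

View pics/c8.png

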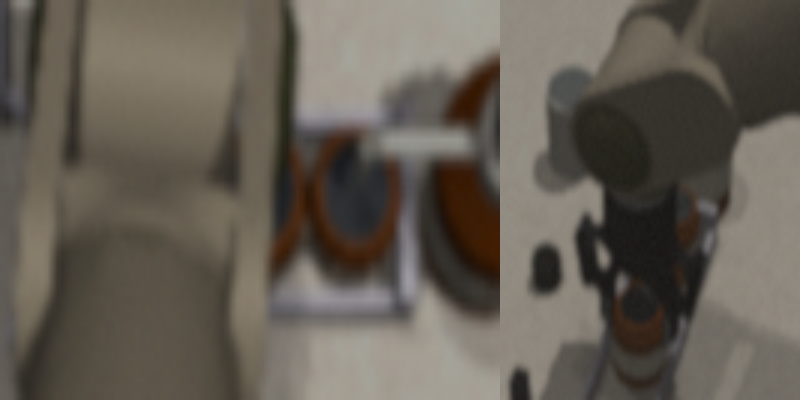

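The force jumped to 19 N, and the first jar stands under the spout against the stop at crop (357,195). I relax, release and rise.

Emit:
arm_command:
  dp:
    - [0.2, 0, 0]
    - [0.2, 0, 0]
    - [0.2, 0, 0]
    - [0.2, 0, 0]
    - [0.2, 0, -4]
    - [0.2, 0, -8]
    - [0.2, 0, -11]
    - [0.2, 0, -11]
  yaw: [0, 0, 0, 0, 0, 0, 0, 0]
  claw: [0.6, 0.8, 0.9, 1, 1, 1, 1, 1]

```text
time_s: 30.9
eef_pos: [586.6, 69.4, 163.5]
orientation: [3.134, 0.001, 1.598]
force: [-0.2, -0.4, -0.6]
gripper_width: 1.0
finger_force: 0.0
```

```bash
python3 -c "
from h import *
mv((667,196,150,1.598))"
```

```text
[12.44  8.38  1.35] yaw -0.0 steps 3.0
```

Emit:
arm_command:
  dp:
    - [4, 3, 0]
    - [8, 6, 0]
    - [12.4, 8.4, 1]
    - [12.4, 8.4, 1.3]
    - [12.4, 8.4, 1.3]
    - [12.4, 8.4, 1.3]
    - [12.4, 8.4, 1.3]
  yaw: [0, 0, 0, 0, 0, 0, 0]
  claw: [0.6, 0.6, 0.6, 0.6, 0.6, 0.6, 0.6]

```text
time_s: 31.6
eef_pos: [665.5, 194.6, 146.9]
orientation: [3.141, 0.0, 1.596]
force: [-0.3, -0.3, 0.0]
gripper_width: 0.599
finger_force: 0.0
```

```bash
python3 -c "
from h import *
im=snap('top','t9'); b=cv2.imread('pics/t9.png')[130:230,190:340];
cv2.imwrite('pics/c9.png',cv2.resize(b,(750,500)))
mv((667,196,78,1.598)); print(jars('top',im))"
```

```text
[0.13 0.14 6.9 ] yaw -0.002 steps 1.4
[]
```

View pics/c9.png

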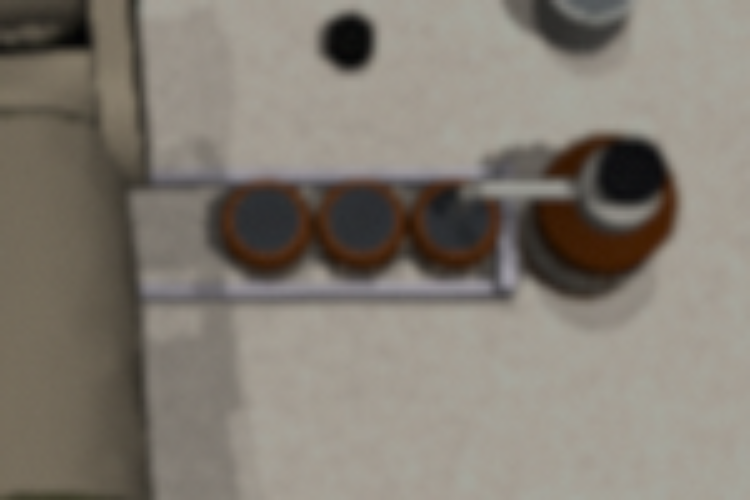

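All three jars stand in single file against the stop, at crop (265,222), (360,222) and (455,222). Next I grip the gate handle.

Emit:
arm_command:
  dp:
    - [0.1, 0.1, 3]
    - [0.1, 0.1, 6]
    - [0.1, 0.1, 6.9]
    - [0.1, 0.1, 6.9]
    - [0.1, 0.1, 6.9]
    - [0.1, 0.1, 6.9]
    - [0.1, 0.1, 6.9]
    - [0.1, 0.1, 6.9]
    - [0.1, 0.1, 6.9]
  yaw: [0, 0, 0, 0, 0, 0, 0, 0, 0]
  claw: [0.6, 0.6, 0.6, 0.6, 0.3, 0.1, 0, 0, 0]

```text
time_s: 32.55
eef_pos: [667.3, 197.0, 79.2]
orientation: [3.139, -0.0, 1.598]
force: [-0.2, -0.2, 7.2]
gripper_width: 0.178
finger_force: 59.0
```

Emit:
arm_command:
  dp:
    - [0, -1, 0]
    - [0, -2, 0]
    - [0, -3, 0]
    - [0, -4, 0]
    - [0, -5, 0]
    - [0, -5.5, 0]
    - [0, -5.5, 0]
    - [0, -5.5, 0]
    - [0, -5.5, 0]
  yaw: [0, 0, 0, 0, 0, 0, 0, 0, 0]
  claw: [0, 0, 0, 0, 0, 0, 0, 0, 0]

```text
time_s: 33.45
eef_pos: [613.2, 195.9, 79.2]
orientation: [3.136, -0.001, 1.597]
force: [4.4, 1.7, 4.7]
gripper_width: 0.172
finger_force: 61.4
```

Emit:
arm_command:
  dp:
    - [0, 0, 0]
    - [0, 0, 0]
    - [0, 0, 0]
    - [0, 0, -4]
    - [0, 0, -8]
    - [0, 0, -12]
    - [0, 0, -16]
    - [0, 0, -20]
    - [0, 0, -21]
    - [0, 0, -21]
  yaw: [0, 0, 0, 0, 0, 0, 0, 0, 0, 0]
  claw: [0.4, 0.5, 0.6, 0.6, 0.6, 0.6, 0.6, 0.6, 0.6, 0.6]

```text
time_s: 34.45
eef_pos: [611.8, 195.5, 288.6]
orientation: [3.139, -0.0, 1.598]
force: [-0.8, 0.4, -0.9]
gripper_width: 0.6
finger_force: 0.0
```

```bash
python3 -c "
from h import *
mv((588,-134,285,1.598))"
```

```text
[-32.88  -3.27   0.36] yaw -0.0 steps 6.6
```

Emit:
arm_command:
  dp:
    - [-32.9, -3.3, 0]
    - [-32.9, -3.3, 0]
    - [-32.9, -3.3, 0]
    - [-32.9, -3.3, 0]
    - [-32.9, -3.3, 0]
    - [-32.9, -3.3, 0]
    - [-32.9, -3.3, 0]
    - [-32.9, -3.3, 0]
    - [-32.9, -3.3, 0]
    - [-32.9, -3.3, 0]
  yaw: [0, 0, 0, 0, 0, 0, 0, 0, 0, 0]
  claw: [0, 0, 0, 0, 0, 0, 0, 0, 0, 0]

```text
time_s: 35.45
eef_pos: [587.4, -133.1, 286.3]
orientation: [-3.14, -0.001, 1.599]
force: [0.0, 0.3, -0.0]
gripper_width: 0.002
finger_force: 0.0
```

```bash
python3 -c "
from h import *
im=snap('side','s10'); snap('top','t10'); a=cv2.imread('pics/s10.png')[100:250,180:330]; b=cv2.imread('pics/t10.png')[110:260,190:340]
cv2.imwrite('pics/c10.png',np.hstack([cv2.resize(a,(400,400)),cv2.resize(b,(400,400))]))
mv((588,-134,240,1.598))"
```

```text
[-0.1   0.04  4.69] yaw 0.001 steps 0.9
```

View pics/c10.png

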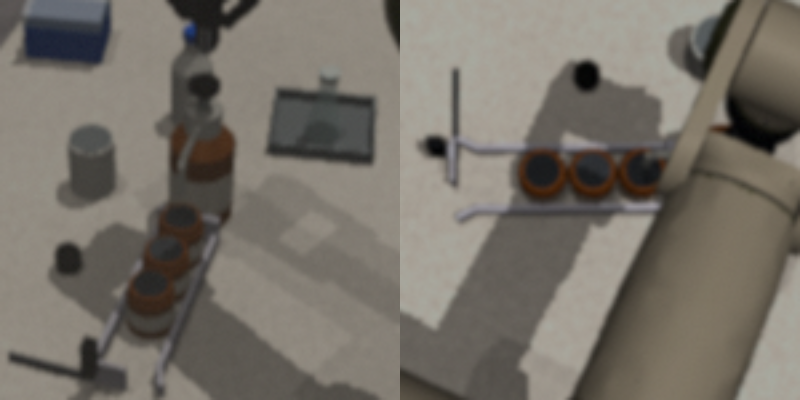

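The gate is shut, the three jars are in file, the flask is in the tray, and the closed fingers are above the pump cap. I press down now.

Emit:
arm_command:
  dp:
    - [0, 0, 2]
    - [0, 0, 4]
    - [0, 0, 5]
    - [0, 0, 5.5]
    - [0, 0, 6]
    - [0, 0, 6]
    - [0, 0, 6]
  yaw: [0, 0, 0, 0, 0, 0, 0]
  claw: [0, 0, 0, 0, 0, 0, 0]

```text
time_s: 36.25
eef_pos: [587.7, -134.0, 228.2]
orientation: [3.14, 0.0, 1.598]
force: [-1.6, 2.3, 4.8]
gripper_width: -0.002
finger_force: 2.4
```

Emit:
arm_command:
  dp:
    - [0, 0, 0.4]
    - [0, 0, 0.7]
    - [0, 0, 0.8]
    - [0, 0, 0.8]
  yaw: [0, 0, 0, 0]
  claw: [0, 0, 0, 0]

```text
time_s: 36.65
eef_pos: [587.9, -134.3, 220.4]
orientation: [3.14, 0.0, 1.598]
force: [-1.7, 4.0, 8.4]
gripper_width: 0.0
finger_force: 3.8
```

Emit:
arm_command:
  dp:
    - [0, 0, 0.2]
    - [0, 0, 0.3]
    - [0, 0, 0.3]
  yaw: [0, 0, 0]
  claw: [0, 0, 0]

```text
time_s: 36.95
eef_pos: [588.0, -134.3, 219.0]
orientation: [3.138, 0.001, 1.598]
force: [-4.3, 4.6, 15.4]
gripper_width: -0.001
finger_force: 7.8
```

Force 15.4 N with the motion stalled means the cap is at the bottom. I rise straight up and away.

Emit:
arm_command:
  dp:
    - [0, 0, -2]
    - [0, 0, -5]
    - [0, 0, -8]
    - [0, 0, -10]
    - [0, 0, -10]
    - [0, -8, -10]
    - [0, -13, -10]
    - [0, -17, -10]
    - [0, -17, -10]
    - [0, -17, -10]
  yaw: [0, 0, 0, 0, 0, 0, 0, 0, 0, 0]
  claw: [0, 0, 0, 0, 0, 0, 0, 0, 0, 0]

```text
time_s: 37.95
eef_pos: [415.6, -138.9, 316.0]
orientation: [-3.141, 0.0, 1.596]
force: [0.5, -0.6, -0.2]
gripper_width: 0.0
finger_force: 0.0
```

```bash
python3 -c "
from h import *
im=snap('side','s11'); snap('top','t11'); a=cv2.imread('pics/s11.png')[100:250,180:330]; b=cv2.imread('pics/t11.png')[110:260,190:340]
cv2.imwrite('pics/c11.png',np.hstack([cv2.resize(a,(400,400)),cv2.resize(b,(400,400))]))"
```

```text
(no output)
```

View pics/c11.png

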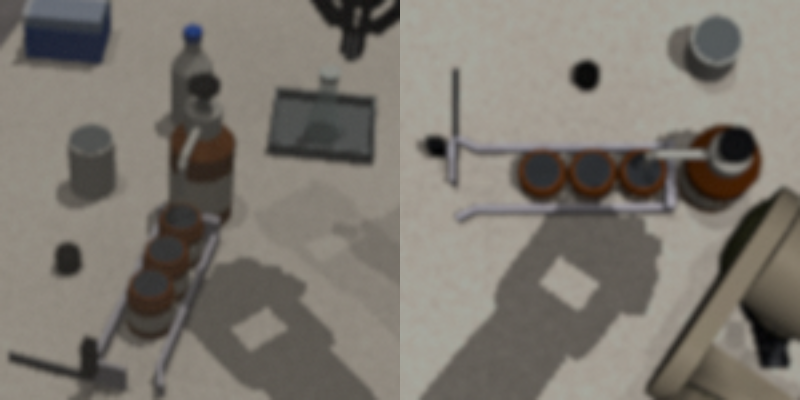

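The final picture shows the jars in file, the gate shut, the cap up, the flask in the tray and the arm clear of everything. I hand in.

```bash
python3 -c "
from station import *
print(close_job())"
```

```text
the job is handed in; nothing more can be done
None
```

I handed the job in at about 38 s of the 210 s allowed; no verdict came back. By the last pictures the flask stands in the tray, three jars (all I found on the bench) stand in file against the stop, the gate is shut, and the pump cap was pressed to its stop and is back up.

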